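Send a mould hanger down the glass-shop rail

TASK

At the low end of the sloping rail, first tip the hinged stop bar over so that it lies flat across the rail. Then pick up the roller hanger with its mould, hook its two rollers over the upper half of the rail and let go, so that it rolls down by itself and comes to rest against the stop, hanging from both rollers. Keep the hanger upright and leave the other things on the bench where they are.

Things in the scene. Friction and masses are not known exactly. Their poses are not given: they have to be found in the camera images.
- rail_mid (a point): Middle of the axis of the sloping rail, a round steel bar 12 mm thick and 360 mm long on a grey stand fixed to the table; about 130 mm above the table. Frame: z straight up, y level along the rail towards its UPPER end, x level across it, away from the robot. The rail climbs 0.141 m per m along +y. Its low end is open: without the stop the hanger runs off.
- stand: The rail's stand; origin on the table under rail_mid, same frame. Feet 10 mm high, from 85 mm to -x to 105 mm to +x. Two posts, 85 mm to +x, hold the rail by arms under the bar, 165 mm either side of the middle; between these the rail is clear below and on both sides.
- rail_top (a point): Upper end of the rail's axis, 180 mm along +y and 25 mm above rail_mid; same frame directions.
- rail_stop (a point): Point of the rail's axis that the stop bar crosses when it lies flat: 135 mm along -y and 19 mm below rail_mid; same frame directions. The hanger at rest against the stop has its groove point about 51 mm along +y from here.
- stop (a joint): Angle of the stop bar, hinged on a short post on the robot's side of the rail. The hinge axis runs along rail_stop's y, 56 mm to -x and 20 mm above rail_stop. 0 = flat across over the rail, pointing to +x (hard limit); pi/2 = upright; at the start 1.75 to 1.95, leaning back to -x. Light (0.12 kg): pushed to +x well past upright it falls shut by its weight.
- stop_tip (a point): Middle of the free end of the stop bar: dark steel, 105 mm from hinge to this end, 14 mm wide (along the rail), 12 mm thick. Its x axis points along the bar, away from the hinge.
- hanger: Roller hanger of bare steel, 0.3 to 0.6 kg, standing upright on its ribbed brass mould (60 mm across, 36 mm high). Origin under the mould's centre; z up, y = rolling direction (along the rail when hung), x across. A C-shaped hook open to +x: mould below, spine plate (x = -43 to -37 mm, 40 mm wide), top plate (x = -43 to +14 mm, z = 108 to 114 mm), grip tab above.
- hanger_tab (a point): Centre of the grip tab on top of the hanger, 134 mm above the mould's underside: upright steel plate 12 mm thick (hanger's x), 30 mm wide (y), 40 mm high (20 mm above and below this point); below it comes the wider top plate. Same frame as the hanger.
- hanger_groove (a point): Point midway between the two rollers where the rail's axis passes when hung: 64 mm below hanger_tab, 70 mm above the mould's underside. Rollers: grey, V-grooved, 36 mm across, at y = +-24 mm, within x = +-35 mm; rims reach down to 1 mm below this point, the mould up to 34 mm below it. Held 12 to 20 mm high, the rail enters the C freely from +x. The grooves centre it from 6 mm off.
- mould: Bystander: ribbed brass mould like the hanger's but with no bracket, 60 mm across, 36 mm high; origin at the centre of its underside.
- tumbler_a: Bystander: clear glass, 64 mm across, 80 mm high, behind the rail; origin under its centre.
- tumbler_b: Bystander: greenish glass, 68 mm across, 90 mm high, beyond the hanger; origin under its centre.
- jacks: Bystander: steel jacks (large tweezers) lying flat, 235 mm long (x), 70 mm wide, 10 mm high.
- shaper: Bystander: round dark wooden block 72 mm across, 45 mm high, with a 150 mm handle to -x; origin under the block.
- paddle: Bystander: flat wooden paddle lying down, 260 mm long (x), 70 mm wide, 24 mm high.
- tin: Bystander: low tin, 64 mm across, 45 mm high; origin under its centre.

How it is judged:
By the outcome, as a careful person would: the job done as asked, in the order asked, and still so for the second after the job is handed in, with the robot touching nothing.
It also fails if it takes over 51 s, if anything falls off the work surface, if the arm or the gripper's body presses on something with over 40 N, if the wrist force passes 120 N, or if a joint passes its speed limit or range.

ROBOT

A 6-joint arm with a two-finger parallel gripper is mounted at the origin on the work surface. World frame = base frame: x ahead of the robot, y to its left, z up, the work surface at z = 0. Lengths are in mm, angles in rad, forces in N, time in s.
With the tool pointing down it reaches from about 350 to 975 mm from the base axis. Payload 7.1 kg.
Tool frame: the origin (TCP) lies midway between the tips of the shut fingers; the grasp point (between the pads) lies ctrl.grip_point_offset behind it (ctrl.grip_point_offset is the distance from the TCP to the grasp point, in mm); z points along the fingers, y is the line along which they close (so a half turn about z gives the same grasp; the last joint's range is limited). The gripper opens to 88 mm and grips with 3 to 60 N. Pads are 20 mm wide; open, the fingers measure 115 mm over their backs; the gripper's body (75 mm by 178 mm) begins 61 mm behind the grasp point.
Start: joints at [-1.329, 0.423, 1.63, -0, 1.089, -0.019], TCP at [161.177, -603.843, 222.675] pointing down, gripper open.
Joint ranges: [-3, 3], [-0.9, 2.11], [0.09, 2.58], [-1.31, 4.45], [0.11, 2.69], [-2.54, 2.54]. Speed limits (rad/s): [2.39, 2.39, 3.01, 3.14, 3.14, 3.14].

INTERFACE

Orientations are given as a rotation vector (axis times angle).
In Python, from workcell import ctrl, get_image, close_job, finder gives the robot as it stands.
- The arm moves only by the tool servo_tool, never from a script. Its argument "deltas" is a list of rows, each a list of 2 entries, a list of its own where there are three numbers: the shift along the tool's x, y, z in mm, then the turn, a rotation vector about the tool's x, y, z in rad. A call has 1 to 5 rows; each row is the pose to reach, as a shift and turn from the pose commanded when the call began, along the tool's axes at that moment; what a row does not reach only later rows make up. A row lasts 1/12 s, in which the tool goes at most 41.7 mm and 7.16 degrees, less where a joint would pass 70% of its speed; a pose out of reach is approached as far as the arm can. A call with a gripper value outside its range is refused whole. "grip" is the closure, from -1 (fully open) to 1 (shut), so that 0 is half open, set as the call begins (left out, the last holds). The fingers move at their own pace and stop on an object; the grip force is fixed at half the most. Time passes only in rows, so rows that repeat a pose let the fingers close. It gives the time, the measured TCP pose, the force, the opening and the grip force at its end, in the units of the state.
- ctrl.get_obs(): the state, without advancing time (a new reading comes with each control period).
- get_image(name): name is "scene" or "top"; returns a dict with "frame" (384x512x3 uint8, blue, green, red), "depth" (384x512 float32, mm along the optical axis (not along the pixel's ray), 0 where there is no reading), "K" (3x3 intrinsics, pixels), "dist" ([k1, k2, p1, p2, k3] as OpenCV has them; the pictures are not rectified), "pose" (4x4, takes a point from camera to world coordinates). Camera axes: x right, y down, z forward; pixel columns grow to the right and rows downward; lengths in mm; the calibration is good to about 2 mm. A picture is of the moment at which its call begins.
- close_job(): hands the job in; it is judged then, once.
Trained networks look in a picture, given as the dict that the camera call returned (one of the last four; its "shot" number tells which), for a name from the list of things; names that differ only in an ending like _2 or _b are one class to them, and where a whole thing is asked for, a point or a joint stands for the part that bears it (a point fixed in the world has none). Each returns a list of dicts, best first, with "score" (0 to 1); they miss things now and then, are a little off and sometimes report something else, mostly with a low value. They report only what shows in the picture. A call takes as long as a camera call.
- finder.search_frame(query, picture): "rect" ([centre column, centre row, width, height] as shares, 0 to 1, of the picture: columns of its width, rows of its height, round what is visible of it).
- finder.silhouettes(query, picture): "mask" (384x512 bool, what is visible of it) and "rect" ([centre column, centre row, width, height] as shares, 0 to 1, of the picture: columns of its width, rows of its height, round what is visible of it).
The state is a dict: "t": time; "qpos": joint angles; "qvel": joint speeds; "joint_torque": joint torques, N m; "ee_pos": TCP position; "orientation": TCP orientation; "ft_force": force on the tool from outside, world axes, zero at the start; "moment": the same for the moment, N m; "width": finger opening in mm; "grasp_force": force on a finger pad.
Only numpy, scipy, OpenCV 4.12 (cv2) and the standard library are available. Lean on these libraries where they do the work, as an engineer would, in place of code of your own. Each camera call takes 0.05 s, during which the arm holds its last target. There are 200 camera calls.

## Working session

There is one attempt and no reset: what is moved stays moved. The work goes in short steps, Python scripts to look and compute and a tool call to move; the robot and the scene stay as the last step left them, time stands still between calls to the robot, and variables do not carry over. Pictures are saved under pics/ and viewed, at most 10 in all, crops included, and the job is handed in when it is done.

Besides the shell and the picture viewer there is one more tool, called after "Call:" as a command line: name --argument value ..., lists and objects as JSON in quotes. servo_tool: Moves the arm, as the interface text tells. Its arguments: {"type":"object","properties":{"deltas":{"type":"array","items":{"type":"array"}},"grip":{"type":"number"}},"required":["deltas"]}

```bash
ls; mkdir -p pics
cat > h.py <<'E'
import numpy as np, cv2, pickle
from workcell import ctrl, get_image, finder
def cloud(im):
    d=im["depth"]; h,w=d.shape
    u,v=np.meshgrid(np.arange(w),np.arange(h))
    p=cv2.undistortPoints(np.stack([u,v],-1).reshape(-1,1,2).astype(np.float64),np.array(im["K"]),np.array(im["dist"])).reshape(h,w,2)
    c=np.dstack([p[...,0]*d,p[...,1]*d,d]); T=np.array(im["pose"])
    W=c@T[:3,:3].T+T[:3,3]; W[d<=0]=np.nan
    return W
E
python3 - <<'E'
from h import *
o=ctrl.get_obs(); print(o, ctrl.grip_point_offset)
ims={n:get_image(n) for n in("scene","top")}
pickle.dump(ims,open("i0.pkl","wb"))
for n,im in ims.items():
    W=cloud(im); cv2.imwrite(f"pics/{n}0.png",im["frame"]); print(n,np.array(im["pose"]).round(2).tolist())
    for q in["hanger","hanger_tab","stop","stop_tip","stand","mould","tumbler_a","jacks","shaper","paddle","tin"]:
        for r in finder.silhouettes(q,im)[:2]:
            P=W[r["mask"]]; P=P[~np.isnan(P[:,0])]
            if len(P): print(q,round(r["score"],2),(np.array(r["rect"])*[512,384,512,384]).round(),len(P),np.percentile(P,[3,50,97],axis=0).round().tolist())
E
```

```text
pics
{'t': 0.0, 'qpos': array([-1.32898122e+00,  4.23827527e-01,  1.63068480e+00,  1.07825748e-05,
        1.08861363e+00, -1.90018338e-02]), 'qvel': array([-0.00114318, -0.00015089, -0.00076032, -0.00038434, -0.00016126,
        0.00150431]), 'joint_torque': array([ 3.74035744e-04, -5.44615102e+01, -2.73671508e+01,  6.43890048e-02,
        2.26921850e-02, -1.01258158e-04]), 'ee_pos': array([ 161.06133214, -603.31192409,  221.91205932]), 'orientation': array([-3.11340604e+00, -4.08323969e-01,  2.52740265e-04]), 'ft_force': array([ 0.51870599,  0.41940969, -0.26102413]), 'moment': array([0.01159956, 0.03086962, 0.02450263]), 'grasp_force': 0.0, 'width': 87.42470557063079} 18.700000000000003
scene [[0.29, 0.65, -0.7, 1481.88], [0.96, -0.19, 0.22, -225.77], [0.01, -0.73, -0.68, 1024.23], [0.0, 0.0, 0.0, 1.0]]
hanger 0.77 [134. 222.  31.  43.] 864 [[442.0, -389.0, 0.0], [533.0, -349.0, 91.0], [567.0, -311.0, 152.0]]
hanger_tab 0.93 [134. 223.  30.  40.] 761 [[502.0, -388.0, 6.0], [535.0, -350.0, 93.0], [568.0, -311.0, 150.0]]
hanger_tab 0.66 [366. 216.  56.  47.] 818 [[547.0, 391.0, 7.0]
[... 2861 characters left out ...]
 483 [[650.0, -414.0, 1.0], [684.0, -395.0, 48.0], [709.0, -350.0, 93.0]]
tumbler_a 0.56 [265. 128.  20.  22.] 346 [[745.0, -57.0, -0.0], [783.0, -31.0, 33.0], [802.0, -3.0, 82.0]]
jacks 0.83 [231. 248.  22.  69.] 413 [[312.0, 44.0, 1.0], [443.0, 79.0, 7.0], [500.0, 108.0, 13.0]]
jacks 0.31 [251. 176. 124.  74.] 3425 [[530.0, -162.0, 4.0], [655.0, -23.0, 12.0], [718.0, 194.0, 157.0]]
shaper 0.79 [ 97. 239.  72.  21.] 735 [[392.0, 388.0, 21.0], [414.0, 434.0, 42.0], [451.0, 586.0, 50.0]]
paddle 0.57 [119. 164.  31.  78.] 1118 [[544.0, 390.0, 8.0], [690.0, 430.0, 16.0], [769.0, 478.0, 29.0]]
tin 0.65 [363. 261.  27.  24.] 389 [[340.0, -379.0, 9.0], [366.0, -347.0, 44.0], [394.0, -322.0, 51.0]]
```

Run:
```python
from h import *
ims=pickle.load(open("i0.pkl","rb"))
a=cv2.resize(ims["scene"]["frame"][130:300,90:330],(800,567),interpolation=cv2.INTER_CUBIC)
b=cv2.resize(ims["top"]["frame"][110:280,180:420],(800,567),interpolation=cv2.INTER_CUBIC)
cv2.imwrite("pics/s.png",a);cv2.imwrite("pics/t.png",b)
for n,im in ims.items():
    W=cloud(im).reshape(-1,3); C=im["frame"].reshape(-1,3)
    sel=lambda x0,x1,y0,y1,z0,z1:W[(W[:,0]>x0)&(W[:,0]<x1)&(W[:,1]>y0)&(W[:,1]<y1)&(W[:,2]>z0)&(W[:,2]<z1)]
    P=sel(560,720,-170,210,105,175)
    l=cv2.fitLine(P.astype(np.float32),cv2.DIST_HUBER,0,.01,.01).ravel()
    print(n,"rail",len(P),l.round(3)); 
    for y in range(-160,210,30):
        Q=P[abs(P[:,1]-y)<8]; print(y,len(Q),np.median(Q,0).round() if len(Q) else"",np.ptp(Q,0).round() if len(Q) else"")
    T=sel(470,580,-410,-300,120,170)
    print("tab",len(T),T.mean(0).round(1),np.percentile(T,[3,97],0).round().tolist(),cv2.minAreaRect(T[:,:2].astype(np.float32)))
    T=sel(470,580,-410,-300,102,120); print("plate",len(T),cv2.minAreaRect(T[:,:2].astype(np.float32)))
    T=sel(470,580,-410,-300,135,170); print("tabtop",len(T),T.mean(0),cv2.minAreaRect(T[:,:2].astype(np.float32)))
    S=sel(480,570,-135,-90,130,250); l=cv2.fitLine(S.astype(np.float32),cv2.DIST_HUBER,0,.01,.01).ravel();print("stop",l.round(3),S[S[:,2].argmax()])
```

```text
scene rail 593 [1.07000e-01 9.86000e-01 1.24000e-01 6.18837e+02 3.78800e+00 1.30148e+02]
-160 15 [ 605. -157.  107.] [94. 12.  7.]
-130 20 [ 607. -129.  113.] [11. 15. 11.]
-100 22 [ 608. -100.  117.] [55. 15. 30.]
-70 20 [611. -70. 121.] [13. 15. 11.]
-40 21 [614. -39. 126.] [12. 16. 11.]
-10 19 [617. -10. 129.] [14. 14. 10.]
20 20 [619.  20. 134.] [14. 16. 10.]
50 19 [621.  50. 138.] [12. 15. 11.]
80 20 [624.  81. 142.] [15. 14. 10.]
110 19 [624. 110. 145.] [15. 14. 10.]
140 17 [629. 141. 150.] [15. 15. 12.]
170 103 [683. 172. 146.] [96. 15. 51.]
200 11 [632. 195. 159.] [ 8. 10. 12.]
tab 104 [ 531.9 -348.4  140.6] [[521.0, -363.0, 122.0], [541.0, -334.0, 156.0]] ((529.7083129882812, -347.87548828125), (15.551332473754883, 31.075151443481445), 33.910667419433594)
plate 169 ((521.3492431640625, -353.115478515625), (71.99237060546875, 71.60338592529297), 39.10476303100586)
tabtop 66 [ 531.18679814 -348.67711313  147.88922833] ((529.8109741210938, -348.1382141113281), (15.428587913513184, 30.524526596069336), 33.910667419433594)
stop [-3.80000e-01  2.10000e-02  9.25000e-01  5.33699e+02
[... 538 characters left out ...]
. 15. 17.]
140 21 [624. 141. 153.] [10. 15. 10.]
170 149 [678. 171. 148.] [99. 16. 55.]
200 10 [627. 196. 160.] [8. 7. 9.]
tab 71 [ 526.4 -347.5  146.4] [[516.0, -362.0, 122.0], [539.0, -336.0, 158.0]] ((517.5223999023438, -356.2594909667969), (36.42002868652344, 32.41817092895508), 41.59707260131836)
plate 297 ((521.2166748046875, -355.1600036621094), (71.49931335449219, 71.57591247558594), 38.957664489746094)
tabtop 57 [ 527.7786086  -348.36087565  151.41160758] ((527.7117919921875, -349.3830261230469), (11.69052505493164, 29.14274024963379), 38.300052642822266)
stop [-3.87000e-01  1.30000e-02  9.22000e-01  5.30966e+02 -1.12320e+02
  1.85561e+02] [ 513.04972907 -112.32358364  232.32007667]
```

View pics/s.png

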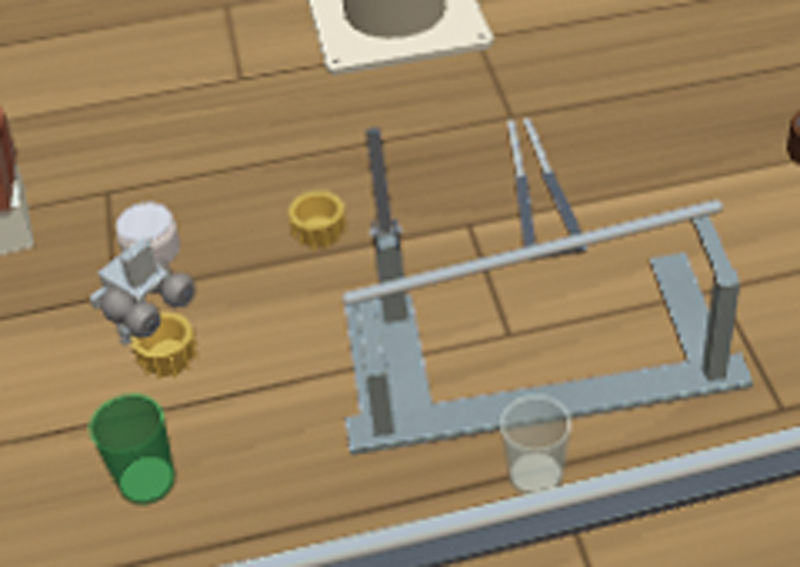

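View pics/t.png

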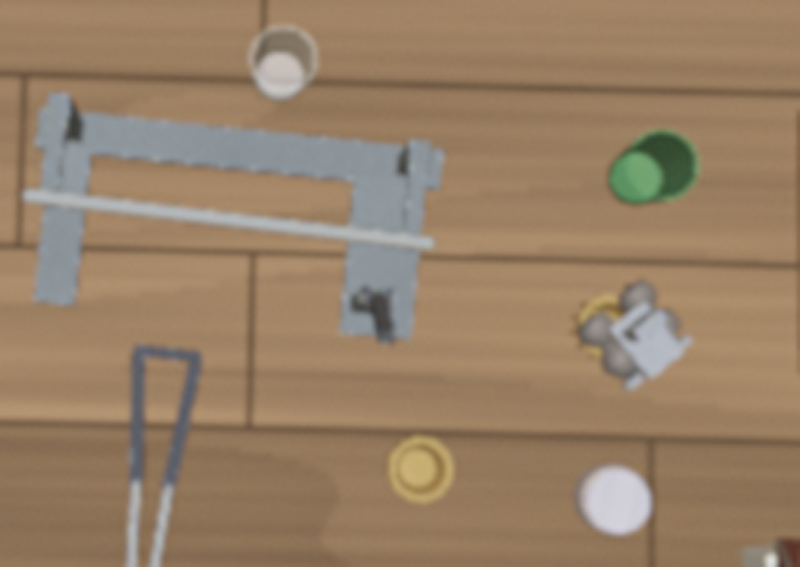

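The pictures show the hanger at about (640,335) in the top crop, opening up and to the left (yaw about 36°). The stop bar at (378,310) leans back towards the robot, and the rail runs from (25,195) to (430,243).

```bash
cat > d.py <<'E'
# usage: d.py x y z [tool-y yaw deg] [tilt rad about tool y]: deltas in tool axes from the measured pose
import sys; from h import *
from scipy.spatial.transform import Rotation as R
a=list(map(float,sys.argv[1:])); o=ctrl.get_obs(); Q=R.from_rotvec(o["orientation"])
M=Q.as_matrix(); yaw=np.degrees(np.arctan2(M[1,1],M[0,1]))
print("t",round(o["t"],2),"pos",o["ee_pos"].round(1),"toolx",M[:,0].round(3),"yaw_y",yaw.round(1),"F",o["ft_force"].round(1),"w",round(o["width"],1),"q",o["qpos"].round(2))
if len(a)>=3: print("shift",(M.T@(np.array(a[:3])-o["ee_pos"])).round(1))
if len(a)>=4:
    c,s=np.cos(np.radians(a[3])),np.sin(np.radians(a[3]))
    T=R.from_matrix(np.array([[-s,c,0],[c,s,0],[0,0,-1]]).T if 0 else np.column_stack([[-s,c,0],[c,s,0],[0,0,-1]]))
    if len(a)>4: T=T*R.from_rotvec([0,a[4],0])
    print("turn",(Q.inv()*T).as_rotvec().round(3))
E
python3 d.py 460 -111 200 -75
```

```text
t 1.2 pos [ 161.2 -603.8  222.7] toolx [ 0.966  0.258 -0.   ] yaw_y -75.1 F [1.3 0.4 0.4] w 87.7 q [-1.33  0.42  1.63 -0.    1.09 -0.02]
shift [ 415.8 -399.1   22.7]
turn [ 0.     0.    -0.001]
```

Call:
servo_tool --deltas '[[[416,-399,22],[0,0,0]],[[416,-399,22],[0,0,0]],[[416,-399,22],[0,0,0]],[[416,-399,22],[0,0,0]],[[416,-399,22],[0,0,0]]]' --grip 1

```text
t: 1.62
ee_pos: [269.7, -424.2, 214.7]
orientation: [3.115, 0.407, 0.0]
ft_force: [0.6, 0.1, -0.1]
width: 58.1
grasp_force: 0.0
```

Call:
servo_tool --deltas '[[[270,-259,15],[0,0,0]],[[270,-259,15],[0,0,0]],[[270,-259,15],[0,0,0]],[[270,-259,15],[0,0,0]],[[270,-259,15],[0,0,0]]]'

```text
t: 2.03
ee_pos: [377.9, -246.2, 206.7]
orientation: [3.114, 0.408, 0.001]
ft_force: [0.7, -0.6, 0.6]
width: 24.9
grasp_force: 0.0
```

```bash
python3 d.py 460 -111 200 -75
```

```text
t 2.03 pos [ 377.9 -246.2  206.7] toolx [0.966 0.257 0.001] yaw_y -75.1 F [ 0.7 -0.6  0.6] w 24.9 q [-0.6   0.19  2.02 -0.    0.94  0.71]
shift [ 114.1 -109.5    6.6]
turn [ 0.001 -0.001 -0.001]
```

Call:
servo_tool --deltas '[[[114,-109,6],[0,0,0]],[[114,-109,6],[0,0,0]],[[114,-109,6],[0,0,0]],[[114,-109,6],[0,0,0]],[[114,-109,6],[0,0,0]]]'

```text
t: 2.45
ee_pos: [461.9, -109.2, 200.6]
orientation: [-3.114, -0.416, -0.003]
ft_force: [-0.7, 0.2, 0.6]
width: 0.6
grasp_force: 0.0
```

```bash
python3 d.py 592 -113 200 -75
```

```text
t 2.45 pos [ 461.9 -109.2  200.6] toolx [0.965 0.262 0.002] yaw_y -74.8 F [-0.7  0.2  0.6] w 0.6 q [-0.26  0.23  1.97  0.    0.93  1.05]
shift [124.6  37.8   0.8]
turn [-0.    -0.002  0.004]
```

Call:
servo_tool --deltas '[[[14,4,0],[0,0,0]],[[27,8,0],[0,0,0]],[[40,12,0],[0,0,0]],[[53,16,0],[0,0,0]],[[66,20,0],[0,0,0]]]'

```text
t: 2.87
ee_pos: [528.4, -116.0, 200.5]
orientation: [3.115, 0.408, -0.0]
ft_force: [0.3, 0.5, -0.1]
width: -0.1
grasp_force: 0.2
```

Call:
servo_tool --deltas '[[[14,4,0],[0,0,0]],[[28,8,0],[0,0,0]],[[42,13,0],[0,0,0]],[[57,17,0],[0,0,0]],[[57,17,0],[0,0,0]]]'

```text
t: 3.28
ee_pos: [589.8, -118.1, 200.6]
orientation: [3.114, 0.408, 0.003]
ft_force: [0.1, -0.3, 0.4]
width: 0.2
grasp_force: 0.0
```

```bash
python3 - <<'E'
from h import *
im=get_image("scene"); W=cloud(im).reshape(-1,3)
P=W[(W[:,0]>500)&(W[:,0]<680)&(abs(W[:,1]+111)<10)&(W[:,2]>118)&(W[:,2]<260)]
for x in range(500,680,12):
    Q=P[abs(P[:,0]-x)<6]
    if len(Q): print(x,len(Q),np.median(Q,0).round())
cv2.imwrite("pics/s2.png",cv2.resize(im["frame"][130:300,90:330],(800,567)))
E
python3 d.py 525 -348 250 36
```

```text
548 11 [ 551. -112.  137.]
560 13 [ 558. -107.  138.]
572 8 [ 572. -114.  144.]
584 8 [ 584. -115.  148.]
596 66 [ 600. -112.  228.]
608 22 [ 604. -118.  212.]
620 8 [ 619. -116.  157.]
632 5 [ 630. -117.  161.]
644 13 [ 648. -118.  164.]
656 1 [ 651. -115.  162.]
t 3.33 pos [ 588.2 -117.8  200.3] toolx [0.966 0.258 0.   ] yaw_y -75.1 F [ 0.3 -0.3 -0.4] w 0.4 q [-0.22  0.41  1.71 -0.    1.02  1.09]
shift [-120.4  206.1  -49.7]
turn [ 0.     0.    -1.938]
```

View pics/s2.png

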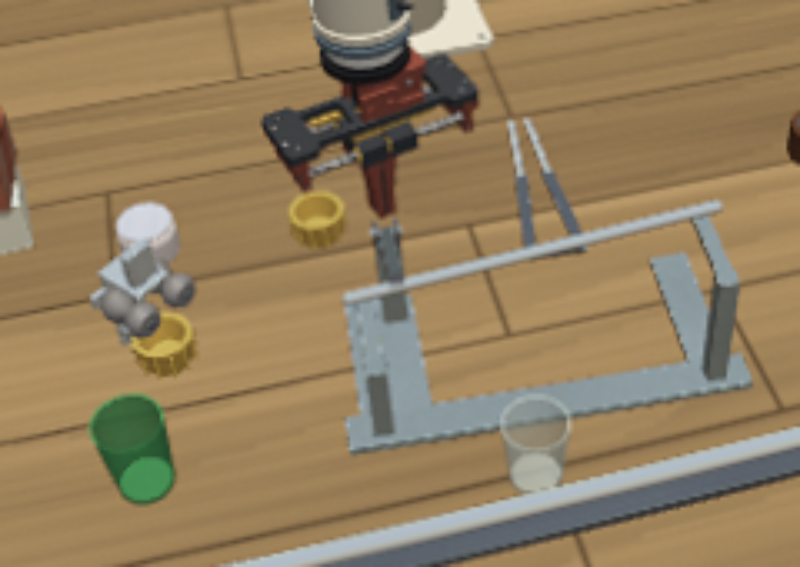

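Call:
servo_tool --deltas '[[[-117,208,-10],[0,0,-0.62]],[[-117,208,-10],[0,0,-0.62]],[[-117,208,-10],[0,0,-0.62]],[[-117,208,-10],[0,0,-0.62]],[[-117,208,-10],[0,0,-0.62]]]' --grip -1

```text
t: 3.75
ee_pos: [536.5, -310.1, 208.8]
orientation: [-2.855, -1.31, 0.001]
ft_force: [0.5, 0.1, 0.0]
width: 30.5
grasp_force: 0.0
```

```bash
python3 d.py 529 -348.5 190 36
```

```text
t 3.75 pos [ 536.5 -310.1  208.8] toolx [ 0.652  0.758 -0.   ] yaw_y -40.7 F [0.5 0.1 0. ] w 30.5 q [-0.54  0.43  1.65 -0.    1.06  0.17]
shift [-34.   19.4  18.8]
turn [-1.000e-03 -0.000e+00 -1.339e+00]
```

Call:
servo_tool --deltas '[[[-34,19,19],[0,0,-0.62]],[[-34,19,19],[0,0,-0.62]],[[-34,19,19],[0,0,-0.62]],[[-34,19,19],[0,0,-0.62]],[[-34,19,19],[0,0,-0.62]]]'

```text
t: 4.17
ee_pos: [528.8, -347.1, 189.3]
orientation: [-2.32, -2.116, 0.001]
ft_force: [0.7, -0.2, -0.0]
width: 63.6
grasp_force: 0.0
```

Call:
servo_tool --deltas '[[[0,0,0],[0,0,-0.62]],[[0,0,0],[0,0,-0.62]],[[0,0,0],[0,0,-0.62]],[[0,0,0],[0,0,-0.62]],[[0,0,0],[0,0,-0.62]]]'

```text
t: 4.58
ee_pos: [529.1, -346.6, 189.6]
orientation: [-1.562, -2.724, 0.0]
ft_force: [-0.4, -0.1, -0.1]
width: 87.8
grasp_force: 0.0
```

```bash
python3 - <<'E'
from h import *
im=get_image("scene"); W=cloud(im).reshape(-1,3)
P=W[(W[:,0]>500)&(W[:,0]<680)&(abs(W[:,1]+113)<10)&(W[:,2]>105)&(W[:,2]<260)]
for x in range(500,680,12):
    Q=P[abs(P[:,0]-x)<6]
    if len(Q): print(x,len(Q),np.median(Q,0).round())
im=get_image("top")
f=cv2.resize(im["frame"][110:280,250:450],(700,595),interpolation=cv2.INTER_CUBIC)
cv2.imwrite("pics/t2.png",f)
W=cloud(im).reshape(-1,3)
T=W[(W[:,0]>480)&(W[:,0]<560)&(W[:,1]>-390)&(W[:,1]<-310)&(W[:,2]>120)&(W[:,2]<165)]
print(len(T),T.mean(0) if len(T) else 0)
E
python3 d.py 529 -348.5 118.5 36
```

```text
548 13 [ 551. -119.  134.]
560 20 [ 558. -113.  134.]
572 9 [ 573. -116.  135.]
584 16 [ 584. -115.  135.]
596 11 [ 597. -116.  135.]
608 15 [ 609. -111.  134.]
620 11 [ 619. -119.  137.]
632 12 [ 632. -118.  136.]
644 9 [ 645. -119.  135.]
656 10 [ 653. -117.  133.]
61 [ 526.09392908 -346.3566406   146.03268466]
t 4.68 pos [ 529.3 -346.6  189.6] toolx [-0.501  0.866  0.001] yaw_y 30.0 F [-0.1  0.4  0. ] w 88.2 q [-0.6   0.47  1.64 -0.    1.03 -1.12]
shift [-1.5 -1.1 71.1]
turn [-0.    -0.001 -0.104]
```

View pics/t2.png

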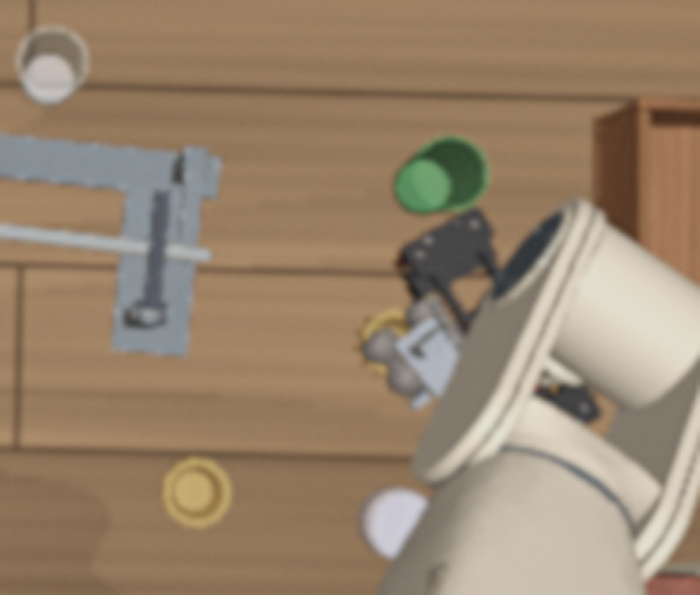

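Call:
servo_tool --deltas '[[[-1.5,-1,20],[0,0,-0.12]],[[-1.5,-1,40],[0,0,-0.12]],[[-1.5,-1,58],[0,0,-0.12]],[[-1.5,-1,71],[0,0,-0.12]],[[-1.5,-1,71],[0,0,-0.12]]]'

```text
t: 5.1
ee_pos: [528.3, -347.5, 115.9]
orientation: [-1.407, -2.803, -0.001]
ft_force: [-1.1, -0.3, 0.3]
width: 87.6
grasp_force: 0.0
```

Call:
servo_tool --deltas '[[[0,0,0],[0,0,0]],[[0,0,0],[0,0,0]],[[0,0,0],[0,0,0]],[[0,0,0],[0,0,0]],[[0,0,0],[0,0,0]]]' --grip 1

```text
t: 5.52
ee_pos: [530.8, -348.9, 119.6]
orientation: [1.405, 2.808, -0.0]
ft_force: [-0.4, 0.6, 0.7]
width: 58.1
grasp_force: 0.0
```

Call:
servo_tool --deltas '[[[0,0,0],[0,0,0]],[[0,0,0],[0,0,0]],[[0,0,0],[0,0,0]],[[0,0,0],[0,0,0]],[[0,0,0],[0,0,0]]]'

```text
t: 5.93
ee_pos: [530.4, -348.5, 118.6]
orientation: [-1.405, -2.81, -0.0]
ft_force: [-0.1, 0.2, -0.3]
width: 24.6
grasp_force: 0.0
```

Call:
servo_tool --deltas '[[[0,0,0],[0,0,0]],[[0,0,0],[0,0,0]],[[0,0,0],[0,0,0]]]'

```text
t: 6.18
ee_pos: [530.1, -348.4, 118.3]
orientation: [-1.405, -2.809, -0.0]
ft_force: [-1.4, -0.1, -0.7]
width: 11.8
grasp_force: 30.0
```

```bash
python3 d.py 450 -110 240 -6.2
```

```text
t 6.18 pos [ 530.1 -348.4  118.3] toolx [-0.6    0.8    0.001] yaw_y 36.9 F [-1.4 -0.1 -0.7] w 11.8 q [-0.6   0.56  1.67 -0.    0.91 -1.24]
shift [ 238.9   78.9 -121.5]
turn [-0.001 -0.001  0.752]
```

Call:
servo_tool --deltas '[[[0,0,-6],[0,0,0]],[[0,0,-18],[0,0,0]],[[0,0,-36],[0,0,0]],[[0,0,-56],[0,0,0]],[[0,0,-78],[0,0,0]]]'

```text
t: 6.6
ee_pos: [530.0, -348.2, 197.6]
orientation: [-1.404, -2.809, -0.0]
ft_force: [-0.1, -1.0, -4.9]
width: 11.6
grasp_force: 30.0
```

Call:
servo_tool --deltas '[[[0,0,-22],[0,0,0]],[[0,0,-44],[0,0,0]],[[0,0,-66],[0,0,0]],[[0,0,-82],[0,0,0]],[[0,0,-90],[0,0,0]]]'

```text
t: 7.02
ee_pos: [531.2, -349.0, 290.2]
orientation: [1.403, 2.806, -0.001]
ft_force: [0.3, -0.1, -3.8]
width: 11.7
grasp_force: 30.0
```

```bash
python3 d.py 495 104 285 -6.2
```

```text
t 7.02 pos [ 531.2 -349.   290.2] toolx [-0.6    0.8   -0.004] yaw_y 36.9 F [ 0.3 -0.1 -3.8] w 11.7 q [-0.6   0.37  1.55  0.    1.22 -1.24]
shift [384.2 242.9   4.1]
turn [0.003 0.003 0.752]
```

Call:
servo_tool --deltas '[[[5,3,0],[0,0,0]],[[16,10,1],[0,0,0]],[[33,21,1],[0,0,0]],[[54,34,1],[0,0,0]],[[76,48,1],[0,0,0]]]'

```text
t: 7.43
ee_pos: [521.7, -256.9, 283.6]
orientation: [-1.404, -2.806, -0.001]
ft_force: [-0.1, 0.4, -3.9]
width: 11.9
grasp_force: 30.0
```

Call:
servo_tool --deltas '[[[23,15,0],[0,0,0]],[[46,29,0],[0,0,0]],[[69,44,0],[0,0,0]],[[92,58,0],[0,0,0]],[[115,73,0],[0,0,0]]]'

```text
t: 7.85
ee_pos: [510.7, -120.7, 283.9]
orientation: [-1.403, -2.807, 0.001]
ft_force: [0.4, 0.6, -4.6]
width: 12.0
grasp_force: 30.0
```

Call:
servo_tool --deltas '[[[23,15,0],[0,0,0]],[[46,29,0],[0,0,0]],[[69,44,0],[0,0,0]],[[92,58,0],[0,0,0]],[[115,73,0],[0,0,0]]]'

```text
t: 8.27
ee_pos: [499.8, 14.7, 284.0]
orientation: [-1.403, -2.807, 0.002]
ft_force: [-0.2, -0.8, -4.6]
width: 12.0
grasp_force: 30.0
```

Call:
servo_tool --deltas '[[[22,14,0],[0,0,0]],[[42,27,0],[0,0,0]],[[58,37,0],[0,0,0]],[[70,45,0],[0,0,0]],[[77,49,0],[0,0,0]]]'

```text
t: 8.68
ee_pos: [493.0, 105.6, 284.1]
orientation: [-1.401, -2.809, 0.002]
ft_force: [1.4, -0.4, -4.3]
width: 11.8
grasp_force: 30.0
```

Call:
servo_tool --deltas '[[[0,0,0],[0,0,0.05]],[[0,0,0],[0,0,0.14]],[[0,0,0],[0,0,0.23]],[[0,0,0],[0,0,0.32]],[[0,0,0],[0,0,0.41]]]'

```text
t: 9.1
ee_pos: [493.7, 103.6, 284.4]
orientation: [-1.952, -2.459, 0.003]
ft_force: [0.0, -0.8, -4.1]
width: 11.9
grasp_force: 30.0
```

Call:
servo_tool --deltas '[[[0,0,0],[0,0,0.09]],[[0,0,0],[0,0,0.18]],[[0,0,0],[0,0,0.26]],[[0,0,0],[0,0,0.32]],[[0,0,0],[0,0,0.34]]]'

```text
t: 9.52
ee_pos: [493.8, 103.5, 284.6]
orientation: [-2.338, -2.096, 0.003]
ft_force: [0.9, 0.3, -4.5]
width: 11.8
grasp_force: 30.0
```

```bash
python3 - <<'E'
from h import *
im=get_image("scene"); pickle.dump(im,open("i1.pkl","wb"))
cv2.imwrite("pics/s3.png",cv2.resize(im["frame"][100:300,160:400],(720,600),interpolation=cv2.INTER_CUBIC))
E
python3 d.py 514 104 210 -6.2
```

```text
t 9.57 pos [494.  103.5 284.7] toolx [ 0.108  0.994 -0.001] yaw_y -6.2 F [ 0.6 -0.1 -4.1] w 11.9 q [0.18 0.17 1.83 0.   1.14 0.29]
shift [ 2.7 20.  74.7]
turn [-0.002  0.001  0.   ]
```

View pics/s3.png

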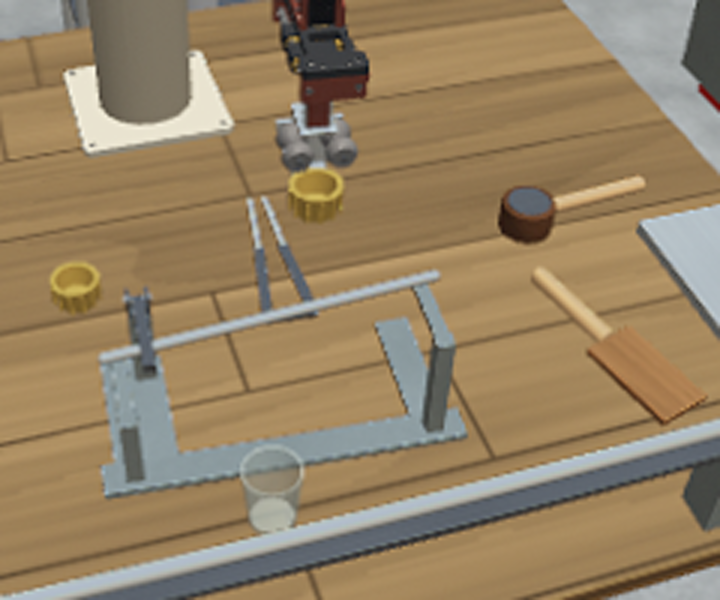

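Run:
```python
from h import *
im=pickle.load(open("i1.pkl","rb")); W=cloud(im).reshape(-1,3); f=im["frame"].reshape(-1,3).astype(int)
S=(abs(W[:,0]-494)<70)&(abs(W[:,1]-104)<60)&(W[:,2]>140)&(W[:,2]<300)
br=S&(f[:,2]-f[:,0]>50)&(W[:,2]<210)
P=W[br]; print("mould",len(P),np.percentile(P,[1,50,99],0).round(1).tolist())
top=P[P[:,2]>np.percentile(P[:,2],97)-6]; print("rim",cv2.minEnclosingCircle(top[:,:2].astype(np.float32)),top[:,2].mean())
r=S&(W[:,2]>212)&(W[:,2]<262)&~(f[:,2]-f[:,0]>30); Q=W[r]
c,s=np.array([.108,.994]),np.array([.994,-.108]); d=Q[:,:2]-[494,103.5]
for n,v in(("along",d@c),("across",d@s),("z",Q[:,2])): print(n,np.percentile(v,[2,50,98]).round(1))
```

```text
mould 281 [[471.8, 74.8, 165.3], [505.5, 103.9, 191.9], [529.9, 130.5, 204.1]]
rim ((500.09228515625, 104.29346466064453), 31.117929458618164) 200.7238706452484
along [-37.9   9.1  40. ]
across [-40.6  22.1  31.9]
z [216.7 255.  261.8]
```

```bash
python3 d.py 511 97.7 205 -6.2 0.14
```

```text
t 9.57 pos [494.  103.5 284.7] toolx [ 0.108  0.994 -0.001] yaw_y -6.2 F [ 0.6 -0.1 -4.1] w 11.9 q [0.18 0.17 1.83 0.   1.14 0.29]
shift [-3.9 17.7 79.7]
turn [-0.002  0.141 -0.   ]
```

Call:
servo_tool --deltas '[[[0,1,5],[0,0.01,0]],[[-1,5,18],[0,0.03,0]],[[-2,8,34],[0,0.06,0]],[[-3,12,52],[0,0.09,0]],[[-4,15,66],[0,0.12,0]]]'

```text
t: 9.98
ee_pos: [509.1, 97.9, 218.1]
orientation: [-2.272, -2.046, -0.137]
ft_force: [0.4, 0.5, -3.9]
width: 12.0
grasp_force: 30.0
```

```bash
python3 d.py 511 97.7 205 -6.2 0.14
```

```text
t 9.98 pos [509.1  97.9 218.1] toolx [0.104 0.987 0.121] yaw_y -6.0 F [ 0.4  0.5 -3.9] w 12.0 q [0.1  0.26 1.89 0.14 0.97 0.12]
shift [-1.6  1.9 13. ]
turn [-0.001  0.019  0.003]
```

Call:
servo_tool --deltas '[[[-1,1,8],[0,0.01,0]],[[-1.6,2,13],[0,0.02,0]],[[-1.6,2,13],[0,0.02,0]],[[-1.6,2,13],[0,0.02,0]]]'

```text
t: 10.32
ee_pos: [511.6, 97.8, 206.7]
orientation: [-2.264, -2.035, -0.158]
ft_force: [0.7, 0.9, -4.0]
width: 11.9
grasp_force: 30.0
```

```bash
python3 d.py 620.3 85.8 204.4 -6.2 0.14
```

```text
t 10.32 pos [511.6  97.8 206.7] toolx [0.105 0.985 0.139] yaw_y -6.1 F [ 0.7  0.9 -4. ] w 11.9 q [0.08 0.28 1.9  0.17 0.94 0.09]
shift [ -0.7 109.3   2.3]
turn [-0.     0.     0.002]
```

Enter along tool y, watching the forces.

Call:
servo_tool --deltas '[[[0,6,1],[0,0,0]],[[0,18,2],[0,0,0]],[[0,32,2],[0,0,0]],[[0,46,2],[0,0,0]],[[0,58,2],[0,0,0]]]'

```text
t: 10.73
ee_pos: [571.7, 92.0, 205.4]
orientation: [-2.264, -2.037, -0.162]
ft_force: [0.9, 0.5, -3.2]
width: 11.8
grasp_force: 30.0
```

Call:
servo_tool --deltas '[[[0,12,0],[0,0,0]],[[0,24,0],[0,0,0]],[[0,36,0],[0,0,0]],[[0,46,0],[0,0,0]],[[0,51,0],[0,0,0]]]'

```text
t: 11.15
ee_pos: [622.2, 86.5, 205.0]
orientation: [-2.265, -2.036, -0.161]
ft_force: [0.9, 0.2, -4.2]
width: 12.0
grasp_force: 30.0
```

```bash
python3 - <<'E'
from h import *
im=get_image("scene"); a=cv2.resize(im["frame"][140:240,230:330],(560,560),interpolation=cv2.INTER_CUBIC)
cv2.imwrite("pics/s4.png",a)
E
python3 d.py 620.3 85.8 190 -6.2 0.14
```

```text
t 11.2 pos [622.3  86.4 204.9] toolx [0.105 0.985 0.14 ] yaw_y -6.1 F [ 1.7 -0.6 -4.4] w 11.6 q [0.05 0.44 1.66 0.16 1.02 0.07]
shift [-2.9 -2.  14.6]
turn [ 0.002 -0.     0.002]
```

View pics/s4.png

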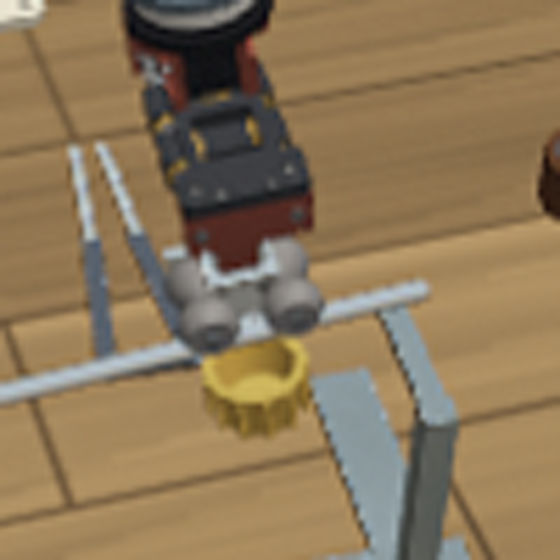

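Call:
servo_tool --deltas '[[[-0.5,-0.5,3],[0,0,0]],[[-1,-1,6],[0,0,0]],[[-1.4,-1,9],[0,0,0]],[[-1.6,-1,11],[0,0,0]],[[-1.6,-1,11],[0,0,0]]]'

```text
t: 11.62
ee_pos: [618.1, 86.6, 192.8]
orientation: [-2.263, -2.034, -0.157]
ft_force: [-0.1, 1.2, -4.2]
width: 12.0
grasp_force: 30.0
```

Call:
servo_tool --deltas '[[[-0.1,0,1],[0,0,0]],[[-0.3,0,2],[0,0,0]],[[-0.4,0,3],[0,0,0]],[[-0.4,0,3],[0,0,0]]]'

```text
t: 11.95
ee_pos: [618.8, 86.6, 190.3]
orientation: [-2.264, -2.035, -0.159]
ft_force: [0.3, 0.0, -4.1]
width: 11.8
grasp_force: 30.0
```

Call:
servo_tool --deltas '[[[-0.1,0,1],[0,0,0]],[[-0.3,0,2],[0,0,0]],[[-0.3,0,2],[0,0,0]]]'

```text
t: 12.2
ee_pos: [619.0, 86.5, 188.7]
orientation: [-2.264, -2.035, -0.159]
ft_force: [-0.7, -0.4, -1.7]
width: 12.1
grasp_force: 30.0
```

Call:
servo_tool --deltas '[[[-0.1,0,1],[0,0,0]],[[-0.1,0,1],[0,0,0]]]'

```text
t: 12.37
ee_pos: [619.2, 86.6, 188.5]
orientation: [-2.264, -2.035, -0.16]
ft_force: [-3.0, -1.1, 4.1]
width: 11.7
grasp_force: 30.0
```

Call:
servo_tool --deltas '[[[0,0,-0.5],[0,0,0]],[[0,0,-0.5],[0,0,0]],[[0,0,-0.5],[0,0,0]],[[0,0,-0.5],[0,0,0]],[[0,0,-0.5],[0,0,0]]]' --grip -1

```text
t: 12.78
ee_pos: [619.0, 86.5, 187.9]
orientation: [-2.264, -2.035, -0.159]
ft_force: [-0.9, 0.5, 0.2]
width: 41.7
grasp_force: 0.0
```

Call:
servo_tool --deltas '[[[0,0,0],[0,0,0]],[[0,0,0],[0,0,0]],[[0,0,0],[0,0,0]],[[0,0,0],[0,0,0]],[[0,0,0],[0,0,0]]]'

```text
t: 13.2
ee_pos: [618.9, 86.5, 187.9]
orientation: [-2.264, -2.035, -0.159]
ft_force: [0.5, 0.2, -0.9]
width: 75.4
grasp_force: 0.0
```

Call:
servo_tool --deltas '[[[0,0,-15],[0,0,0]],[[0,0,-40],[0,0,0]],[[0,0,-70],[0,0,0]],[[0,0,-100],[0,0,0]],[[0,0,-120],[0,0,0]]]'

```text
t: 13.62
ee_pos: [617.9, 69.6, 309.7]
orientation: [-2.265, -2.036, -0.162]
ft_force: [1.4, -0.0, -0.1]
width: 87.7
grasp_force: 0.0
```

Call:
servo_tool --deltas '[[[0,0,0],[0,0,0]],[[0,0,0],[0,0,0]],[[0,0,0],[0,0,0]],[[0,0,0],[0,0,0]],[[0,0,0],[0,0,0]]]'

```text
t: 14.03
ee_pos: [616.4, 70.0, 305.0]
orientation: [-2.263, -2.034, -0.155]
ft_force: [-0.5, -0.7, 0.4]
width: 88.1
grasp_force: 0.0
```

Run:
```python
from h import *
im=get_image("scene")
cv2.imwrite("pics/s5.png",cv2.resize(im["frame"][110:290,160:400],(800,600),interpolation=cv2.INTER_CUBIC))
print(ctrl.get_obs()["t"])
```

```text
14.0833
```

View pics/s5.png

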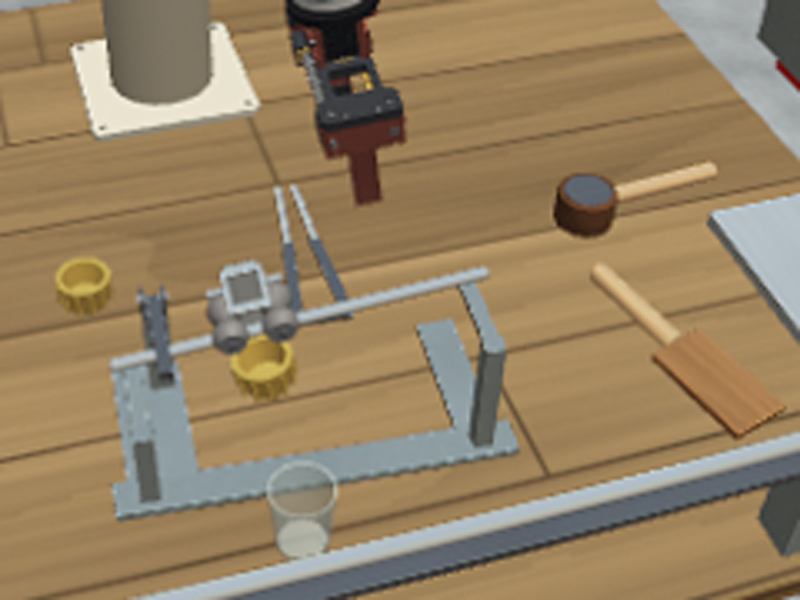

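The hanger is on the rail at (255,310), still short of the stop at (158,340) and apparently still rolling. I'll wait and look again.

Call:
servo_tool --deltas '[[[0,0,0],[0,0,0]],[[0,0,0],[0,0,0]],[[0,0,0],[0,0,0]],[[0,0,0],[0,0,0]],[[0,0,0],[0,0,0]]]'

```text
t: 14.5
ee_pos: [617.2, 69.9, 306.7]
orientation: [-2.264, -2.035, -0.159]
ft_force: [-0.3, -0.5, -0.2]
width: 88.1
grasp_force: 0.0
```

Call:
servo_tool --deltas '[[[0,0,0],[0,0,0]],[[0,0,0],[0,0,0]],[[0,0,0],[0,0,0]],[[0,0,0],[0,0,0]],[[0,0,0],[0,0,0]]]'

```text
t: 14.92
ee_pos: [617.1, 69.9, 306.8]
orientation: [-2.264, -2.035, -0.159]
ft_force: [0.1, 0.0, -1.0]
width: 87.8
grasp_force: 0.0
```

Call:
servo_tool --deltas '[[[0,0,0],[0,0,0]],[[0,0,0],[0,0,0]],[[0,0,0],[0,0,0]],[[0,0,0],[0,0,0]],[[0,0,0],[0,0,0]]]'

```text
t: 15.33
ee_pos: [617.1, 69.9, 306.7]
orientation: [-2.264, -2.035, -0.159]
ft_force: [1.1, -0.2, 0.9]
width: 88.2
grasp_force: 0.0
```

Call:
servo_tool --deltas '[[[0,0,0],[0,0,0]],[[0,0,0],[0,0,0]],[[0,0,0],[0,0,0]],[[0,0,0],[0,0,0]],[[0,0,0],[0,0,0]]]'

```text
t: 15.75
ee_pos: [617.1, 69.9, 306.7]
orientation: [-2.264, -2.035, -0.159]
ft_force: [1.0, -0.3, 0.2]
width: 87.8
grasp_force: 0.0
```

```bash
cat > m.py <<'E'
from h import *
im=get_image("scene"); W=cloud(im).reshape(-1,3); f=im["frame"].reshape(-1,3).astype(int)
P=W[(abs(W[:,0]-615)<60)&(W[:,1]>-170)&(W[:,1]<150)&(W[:,2]>15)&(W[:,2]<125)&(f[:,2]-f[:,0]>70)]
print(ctrl.get_obs()["t"],len(P),np.percentile(P,[2,50,98],0).round(1).tolist())
cv2.imwrite("pics/s6.png",cv2.resize(im["frame"][150:270,180:340],(800,600),interpolation=cv2.INTER_CUBIC))
E
python3 m.py
```

```text
15.8 291 [[587.7, -89.0, 51.2], [613.7, -59.2, 71.5], [643.6, -32.1, 88.1]]
```

View pics/s6.png

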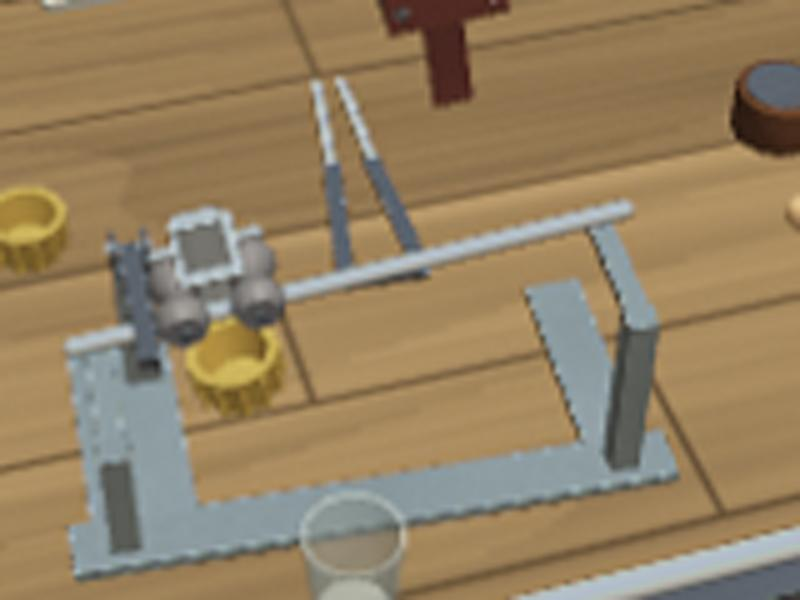

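The hanger rests against the stop: its rollers at (180,320) and (260,300) touch the bar at (140,310), and both sit on the rail. I'll check that it is still, then hand in.

Call:
servo_tool --deltas '[[[0,0,0],[0,0,0]],[[0,0,0],[0,0,0]],[[0,0,0],[0,0,0]],[[0,0,0],[0,0,0]],[[0,0,0],[0,0,0]]]'

```text
t: 16.22
ee_pos: [617.1, 69.8, 306.7]
orientation: [-2.264, -2.035, -0.159]
ft_force: [0.0, 0.2, 0.6]
width: 87.9
grasp_force: 0.0
```

Call:
servo_tool --deltas '[[[0,0,0],[0,0,0]],[[0,0,0],[0,0,0]],[[0,0,0],[0,0,0]],[[0,0,0],[0,0,0]],[[0,0,0],[0,0,0]]]'

```text
t: 16.63
ee_pos: [617.1, 69.9, 306.8]
orientation: [-2.264, -2.035, -0.159]
ft_force: [0.2, 0.3, -0.4]
width: 88.0
grasp_force: 0.0
```

```bash
python3 m.py; python3 -c "
from workcell import close_job; print(close_job())"
```

```text
16.6833 289 [[587.9, -88.8, 52.0], [614.6, -59.3, 72.2], [644.2, -32.2, 88.4]]
the job is handed in; nothing more can be done
None
```

The stop bar lies flat across the rail, the hanger rolled down and rests against it on both rollers, the other things on the bench were not touched, and the job was handed in at about 16.7 s.

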